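Fold out the leak tester's tube rest and zero it with the probe

TASK

Get the flute leak tester ready: swing its folding tube rest, which lies across the front of the instrument, all the way out until it snaps home in its end detent. Then take the probe with the square wooden handle from the rubber mat and, with its thin rod, push the small recessed zero button in the tester's front panel fully in. Lay the probe back down flat on the mat (do not drop it), with the rest still snapped out, and leave the other things on the bench where they are.

Things in the scene. Friction and masses are not known exactly. Their poses are not given: they have to be found in the camera images.
- tester: flute leak tester, fixed: grey metal box 120 (x) x 140 (y) x 70 mm high, aluminium front panel, round white dial on top and a black knob 14 mm tall on its top at the back left. Origin: centre of its underside, on the bench; x points from the front panel (at x = -60 mm) to the back, z up. From the robot, the rest's hinge is at the panel's left (+y), the zero button right of the middle.
- tube_rest (a joint): folding rest: steel bar 165 mm long, 12 thick, 16 high (28 to 44 mm above the bench). Rad: 0 folded parallel to the panel, pointing to the tester's -y, its free end 40 mm past the tester's side; grows as it swings out towards the robot and on round to +y; 1.9 end stop. A spring ball resists from 1.3 to 1.64 (0.2 Nm), then snaps it to 1.9. Before that it stays where left. Starts ajar, 0.25 to 0.75.
- rest_hinge (a point): point on the rest's upright hinge axis at the bar's mid height (36 mm above the bench), 22 mm in front of the panel and 55 mm to the +y side of its middle; its axes turn with the bar: the bar runs along -y from here and swings out towards -x
- rest_end (a point): free end of the rest's bar, middle of its end face, 165 mm from the hinge; axes as rest_hinge. The bar's last 14 mm carry a black U-shaped cradle, 32 mm wide across the bar, its top 67 mm above the bench
- zero_button (a joint): spring button at the bottom of a round recess in the front panel, hidden behind the bar while the rest is folded. Value in m: 0 out, 0.004 fully in; about 4 N pushes it home. It is pushed along the tester's +x (horizontally, into the panel).
- zero_face (a point): centre of the button's black 13 mm face, which lies 6 mm inside the panel's face, in a recess 14 mm across with a 2 mm chamfer, 36 mm above the bench and 30 mm to the -y side of the panel's middle; axes as the tester
- probe: probe: square wooden handle 15 x 15 x 90 mm, a brass ferrule 11 mm across and a thin round steel rod 5 mm across with a blunt end, 160 mm long in all, about 50 g, lying on the mat. Origin: middle of the handle's length, on the underside of the handle (7.5 mm below the axis as it lies). Its x axis runs along the tool to the tip. The only tool with a square handle.
- probe_tip (a point): end of the probe's thin rod, on its axis, 115 mm ahead of the probe's origin
- mat: black rubber mat 190 (x) x 260 (y) x 3 mm, fixed on the bench; origin: centre of its underside
- screwdriver: loose screwdriver with grey round handle, 170 mm, lying on the mat; leave it
- brush: loose brush with wooden handle, 170 mm, lying on the mat; leave it
- tin: small round metal tin, 38 mm across, 22 mm high, beside the tester's right side; leave it
- dropper: small white dropper bottle, 32 mm across, 75 mm high, on the tester's left; leave it
- pliers: pliers with green grips, 145 mm long, lying beyond the mat; leave it
- head_joint: silver flute head joint, tube 21 mm thick, 210 mm long, lying at the left; leave it
- flute_body: silver flute body with key cups, 19 mm thick, 330 mm long, lying at the right; leave it
There are look-alikes about, which are no part of the job. Of the things shaped like the probe, the wooden one is meant.

How it is judged:
On the way, in this order (a step that is already met when the one before it is completed fails the run):
1. the tube rest has snapped home in its end detent (value of joint tube_rest above 1.84 rad), for 0.2 s.
2. the zero button is pushed in (3 mm or more of its 4) with the tip of the probe, the rest still seated (value of joint zero_button above 0.003 m and distance between probe_tip and zero_face below 0.01 m and value of joint tube_rest above 1.84 rad), for 0.1 s.
3. the probe, still held, is down at the mat (its handle within about 20 mm of it) (x of probe in the frame of mat between -0.095 and 0.095 m and y of probe in the frame of mat between -0.13 and 0.13 m and z of probe in the frame of mat below 0.022 m and z of probe_tip in the frame of mat below 0.035 m and contact force between the fingers and probe above 0.3 N), for 0.05 s.
At the end, for the whole second after the job is handed in: the tube rest is within 0.06 rad of its end stop, the zero button has sprung back out, and the probe lies flat and at rest on the mat with the middle of its handle inside the mat's outline (x of probe in the frame of mat between -0.095 and 0.095 m and y of probe in the frame of mat between -0.13 and 0.13 m and value of joint tube_rest above 1.84 rad and value of joint zero_button below 0.001 m and z of probe in the frame of mat below 0.022 m and z of probe_tip in the frame of mat below 0.025 m and linear speed of probe below 0.02 m/s); the robot touches nothing.
It fails at once if another thing on the bench is moved more than 30 mm (distance of any of screwdriver, brush, tin, dropper, pliers, head_joint, flute_body from where it was at the start of the episode above 0.03 m).
It also fails if it takes over 66 s, if anything falls off the work surface, if the arm or the gripper's body presses on something with over 40 N, if the wrist force passes 120 N, or if a joint passes its speed limit or range.

ROBOT

A 6-joint arm with a two-finger parallel gripper is mounted at the origin on the work surface. World frame = base frame: x ahead of the robot, y to its left, z up, the work surface at z = 0. Lengths are in m, angles in rad, forces in N, time in s.
With the tool pointing down it reaches from about 0.375 to 0.975 m from the base axis. Payload 3.8 kg.
Tool frame: the origin (TCP) lies midway between the tips of the shut fingers; the grasp point (between the pads) lies 19 mm behind it; z points along the fingers, y is the line along which they close (so a half turn about z gives the same grasp; the last joint's range is limited). The gripper opens to 85 mm and grips with 20 to 120 N. Pads are 22 mm wide; open, the fingers measure 114 mm over their backs; the gripper's body (76 mm by 85 mm) begins 54 mm behind the grasp point. The pads swing forward as they close: fully open they stand 13 mm farther back than shut.
Start: joints at [-1.209, 0.264, 1.604, -0, 1.274, -0.037], TCP at [0.262, -0.622, 0.194] pointing down, gripper open.
Joint ranges: [-2.63, 2.63], [-0.94, 2.18], [0.31, 2.57], [-1.31, 4.45], [0, 2.66], [-2.55, 2.55]. Speed limits (rad/s): [2.57, 2.57, 3.14, 3.14, 3.14, 3.14].

INTERFACE

Orientations are given as a rotation vector (axis times angle).
In Python, from workcell import * gives the robot as it stands. The module is installed in compiled form; this text tells all that it offers.
- The arm moves only by the tool apply_moves, never from a script. Its arguments are lists of equal length, an entry for each row: "fingers": the opening, from 0 (shut) to 1 (fully open); "travel": the shift along the tool's x, y, z normalised to -1 to 1, where 1 is 0.05 m, a list of three; "rotation": the turn, a rotation vector about the tool's x, y, z normalised to -1 to 1, where 1 is 6 degrees, a list of three. In form: {"fingers": [fingers, ...], "travel": [[dx, dy, dz], ...], "rotation": [[ax, ay, az], ...]}. A call has 1 to 12 rows; each row shifts and turns the commanded pose from where the row before left it, along the tool's axes as they then stand; what a row does not reach is not made up. A row lasts 1/10 s, in which the tool goes at most 50 mm and 8.59 degrees, less where a joint would pass 70% of its speed; a pose out of reach is approached as far as the arm can. A call with a number of a shift or a turn outside -1 to 1 is refused whole. A call with a gripper value outside its range is refused whole. The fingers move at their own pace and stop on an object; "newtons" is the grip in N (left out, the last holds). Time passes only in rows, so rows that do not move let the fingers close. It gives the time, the measured TCP pose, the force, the opening and the grip force at its end, in the units of the state.
- read_state(): the state, without advancing time (a new reading comes with each control period).
- read_camera(name): name is "scene" or "top" or "wrist"; returns a dict with "image" (384x512x3 uint8, red, green, blue), "fx", "fy", "cx", "cy" (pixels), "extrinsics" (4x4, takes a point from world to camera coordinates). Camera axes: x right, y down, z forward; pixel columns grow to the right and rows downward; lengths in m; the calibration is good to about 2 mm. A picture is of the moment at which its call begins. There is no depth.
- finish_job(): hands the job in; it is judged then, once.
Trained networks look in the newest picture that a camera, given by its name, has taken for a name from the list of things; names that differ only in an ending like _2 or _b are one class to them, and where a whole thing is asked for, a point or a joint stands for the part that bears it (a point fixed in the world has none). Each returns a list of dicts, best first, with "p" (0 to 1); they miss things now and then, are a little off and sometimes report something else, mostly with a low value. They report only what shows in the picture. A call takes as long as a camera call. They do not tell look-alikes from the thing itself.
- regions_of(camera, name): "mask" (384x512 bool, what is visible of it) and "bbox" ([left, top, width, height] in pixels, round what is visible of it).
- tip_of(camera, name): "location" ([column, row] in pixels: a listed point, or the origin of a listed thing).
The state is a dict: "time": time; "q": joint angles; "joint_vel": joint speeds; "joint_torque": joint torques, N m; "tool_pos": TCP position; "tcp_rot": TCP orientation; "wrist_force": force on the tool from outside, world axes, zero at the start; "torque": the same for the moment, N m; "width": opening from 0.0 (shut) to 1.0 (fully open); "grip_force": force on a finger pad.
Only numpy, scipy, OpenCV 4.12 (cv2) and the standard library are available. Lean on these libraries where they do the work, as an engineer would, in place of code of your own. Each camera call takes 0.05 s, during which the arm holds its last target. There are 200 camera calls.

## Working session

There is one attempt and no reset: what is moved stays moved. The work goes in short steps, Python scripts to look and compute and a tool call to move; the robot and the scene stay as the last step left them, time stands still between calls to the robot, and variables do not carry over. Pictures are saved under pics/ and viewed, at most 10 in all, crops included, and the job is handed in when it is done.

Besides the shell and the picture viewer there is one more tool, called after ">>>" by a JSON object that holds its "op" and its "data". apply_moves: Moves the arm, as the interface text tells. Scaled input: -1 to 1 covers 0.05 m each way for a shift and 6 degrees each way for a turn. Its arguments: {"type":"object","properties":{"fingers":{"type":"array","items":{"type":"number"}},"travel":{"type":"array","items":{"type":"array","items":{"type":"number"}}},"rotation":{"type":"array","items":{"type":"array","items":{"type":"number"}}},"newtons":{"type":"number"}},"required":["fingers","travel","rotation"]}

```bash
mkdir -p pics
cat > h.py <<'E'
from workcell import *
import numpy as np, cv2
from scipy.spatial.transform import Rotation as R
def shot(n,f=None):
    c=read_camera(n)
    if f: cv2.imwrite('pics/'+f,c['image'][:,:,::-1])
    return c
def ray(c,p):
    E=np.array(c['extrinsics']);Rm=E[:3,:3];o=-Rm.T@E[:3,3]
    d=Rm.T@np.array([(p[0]-c['cx'])/c['fx'],(p[1]-c['cy'])/c['fy'],1]);return o,d/np.linalg.norm(d)
def atz(c,p,z):
    o,d=ray(c,p);return o+d*(z-o[2])/d[2]
def tri(l):
    A=0;b=0
    for c,p in l:
        o,d=ray(c,p);M=np.eye(3)-np.outer(d,d);A=A+M;b=b+M@o
    return np.linalg.solve(A,b)
def proj(c,X):
    v=np.array(c['extrinsics'])@np.append(X,1);return np.array([c['fx']*v[0]/v[2]+c['cx'],c['fy']*v[1]/v[2]+c['cy']])
E
python3 - <<'E'
from h import *
np.set_printoptions(precision=3,suppress=True)
cs={n:shot(n,n+'1.png') for n in('scene','top','wrist')}
a=np.hstack([cs['scene']['image'],cs['top']['image']])[:,:,::-1]
for n in('scene','top'):
    print(n,ray(cs[n],(256,192)))
    for t in('tester','rest_hinge','rest_end','zero_face','probe','probe_tip','mat','screwdriver','brush','tin','dropper'):
        print(n,t,[(np.round(d['location']),round(d['p'],2),atz(cs[n],d['location'],.036 if 'rest' in t or 'zero' in t else 0.0)) for d in tip_of(n,t)][:3])
print(read_state())
E
```

```text
scene (array([1.315, 0.344, 1.063]), array([-0.562, -0.327, -0.76 ]))
scene tester [(array([171., 193.]), 0.74, array([ 0.673, -0.36 ,  0.   ])), (array([303., 249.]), 0.65, array([0.652, 0.122, 0.   ]))]
scene rest_hinge [(array([328., 225.]), 0.67, array([0.561, 0.156, 0.036]))]
scene rest_end [(array([297., 193.]), 0.57, array([0.492, 0.017, 0.036])), (array([306., 248.]), 0.56, array([0.667, 0.134, 0.036]))]
scene zero_face []
scene probe [(array([286., 174.]), 0.64, array([ 0.403, -0.068,  0.   ])), (array([224., 130.]), 0.55, array([ 0.317, -0.377,  0.   ])), (array([194., 175.]), 0.51, array([ 0.567, -0.339,  0.   ]))]
scene probe_tip [(array([171., 192.]), 0.54, array([ 0.669, -0.361,  0.   ])), (array([254., 139.]), 0.54, array([ 0.304, -0.251,  0.   ])), (array([290., 150.]), 0.39, array([ 0.289, -0.106,  0.   ]))]
scene mat [(array([213., 188.]), 0.72, array([ 0.586, -0.248,  0.   ]))]
scene screwdriver [(array([228., 197.]), 0.72, array([ 0.595, -0.183,  0.   ])), (array([197., 230.]), 0.33, array([ 0.756, -0.194,  0.   ]))]
scene brush [(array([214., 183.]), 0.9, array([
[... 1103 characters left out ...]
 199.]), 0.6, array([ 0.553, -0.268,  0.   ]))]
top tin [(array([324., 191.]), 0.57, array([ 0.578, -0.252,  0.   ])), (array([239., 151.]), 0.47, array([0.708, 0.027, 0.   ]))]
top dropper [(array([167., 172.]), 0.68, array([0.632, 0.258, 0.   ]))]
{'time': 1.25, 'q': array([-1.209,  0.264,  1.604,  0.   ,  1.274, -0.037]), 'joint_vel': array([ 0.   , -0.002,  0.   , -0.001,  0.001,  0.   ]), 'joint_torque': array([ -0.   , -51.508, -36.772,  -0.   ,   0.001,   0.   ]), 'tool_pos': array([ 0.262, -0.622,  0.194]), 'tcp_rot': array([3.079, 0.622, 0.   ]), 'wrist_force': array([ 0.32 , -0.979,  0.455]), 'torque': array([ 0.03 , -0.016,  0.005]), 'grip_force': 0.0, 'width': 1.0027936539068683}
```

```bash
python3 -c "
import cv2
a=cv2.imread('pics/top1.png');cv2.imwrite('pics/a.png',cv2.resize(a[100:320,80:400],(800,550),interpolation=cv2.INTER_CUBIC))
a=cv2.imread('pics/scene1.png');cv2.imwrite('pics/b.png',cv2.resize(a[90:310,130:410],(763,600),interpolation=cv2.INTER_CUBIC))"
```

```text
(no output)
```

View pics/a.png

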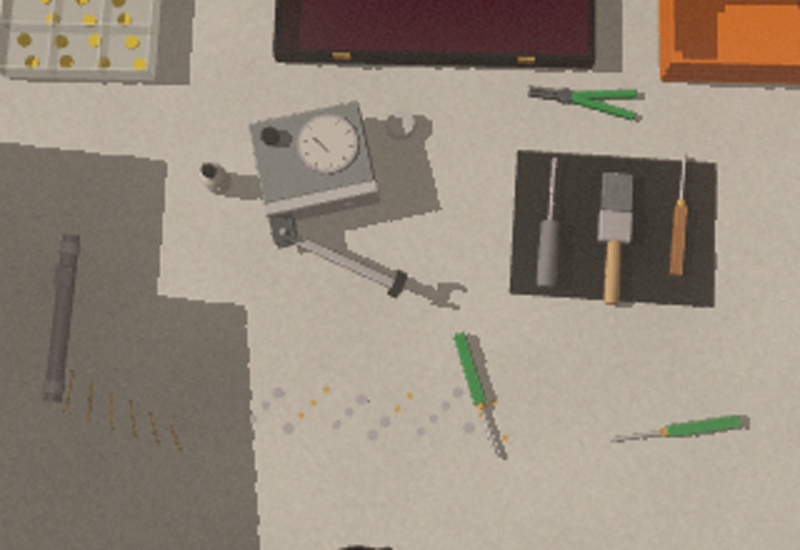

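View pics/b.png

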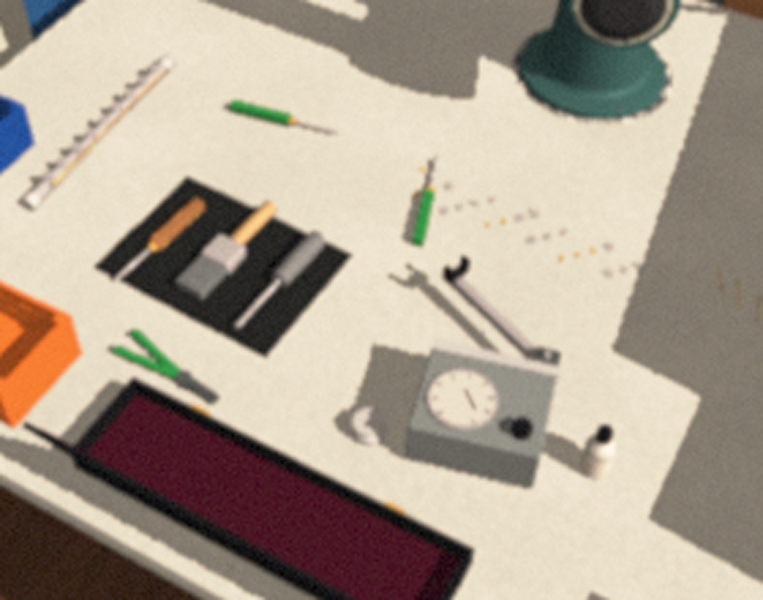

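Top view: the wooden probe is the brown-handled tool at crop (678,237), tip (685,155), full px (350,196)/(356,164), lying on the mat. The two look-alikes at full px (265,247) and (365,270) have green handles and lie off the mat, so the brown one is meant. The rest is ajar, pointing to the lower right from its hinge.

Run:
```python
from h import *
np.set_printoptions(precision=4,suppress=True)
c=shot('top');s=shot('scene')
f=lambda x,y:(80+.4*x,100+.4*y)
for n,p in dict(BL=(250,124),BR=(358,102),FR=(377,188),FL=(266,215)).items(): print(n,atz(c,f(*p),.07))
for cam,cc in(('top',c),('scene',s)):
    m=[r for r in regions_of(cam,'tester')]
    print(cam,[(r['p'],r['bbox']) for r in m])
    for r in m[:1]:
        cnt=max(cv2.findContours(r['mask'].astype('uint8'),0,2)[0],key=cv2.contourArea)
        ap=cv2.approxPolyDP(cnt,3,True)[:,0]
        for q in ap: print(q,atz(cc,q,.07)[:2],atz(cc,q,0)[:2])
def tip(n,cam,near):
    l=[d for d in tip_of(cam,n)]
    return min(l,key=lambda d:np.linalg.norm(np.array(d['location'])-near))['location'] if l else None
for n,a,b in(('rest_hinge',(196,193),(328,225)),('rest_end',(241,214),(297,193)),('probe',(350,196),(194,175)),('probe_tip',(356,164),(171,192)),('tester',(204,167),(303,249))):
    P=tip(n,'top',a);Q=tip(n,'scene',b);print(n,P,Q,tri([(c,P),(s,Q)]))
print(read_state()['time'])
# handle outline
for r in regions_of('top','probe'):
    print(r['p'],r['bbox'])
    if abs(r['bbox'][0]-350)<15:
        m=(r['mask']*255).astype('uint8');ys,xs=np.nonzero(m);print(cv2.fitLine(np.c_[xs,ys].astype('float32'),2,0,.01,.01).ravel(),len(xs))
```

```text
BL [0.6872 0.2066 0.07  ]
BR [0.7189 0.0729 0.07  ]
FR [0.6087 0.0452 0.07  ]
FL [0.5716 0.1803 0.07  ]
top [(0.81, [178.7, 143.7, 62.0, 74.1])]
[181 150] [0.686  0.2034] [0.7069 0.2171]
[189 196] [0.5406 0.1707] [0.5535 0.1825]
[204 199] [0.5323 0.1244] [0.5447 0.1337]
[239 217] [0.4794 0.016 ] [0.4889 0.0193]
[241 209] [0.504  0.0106] [0.5149 0.0137]
[221 205] [0.515  0.0718] [0.5264 0.0782]
[197 191] [0.5567 0.147 ] [0.5705 0.1575]
[199 187] [0.5694 0.1415] [0.5838 0.1517]
[230 180] [0.5935 0.0472] [0.6092 0.0522]
[222 142] [0.7149 0.0765] [0.7373 0.0831]
scene [(0.87, [278.1, 182.2, 59.2, 91.3])]
[299 184] [0.4824 0.0179] [ 0.4237 -0.005 ]
[293 191] [0.5184 0.0146] [ 0.4622 -0.0086]
[320 218] [0.5731 0.1325] [0.5208 0.1177]
[290 214] [0.6045 0.048 ] [0.5544 0.0272]
[279 256] [0.7507 0.0884] [0.7109 0.0704]
[324 268] [0.7232 0.2125] [0.6815 0.2033]
[336 220] [0.5561 0.177 ] [0.5025 0.1652]
[304 196] [0.5196 0.0537] [0.4635 0.0332]
rest_hinge [191.6, 193.9] [327.7, 222.2] [0.5544 0.1605 0.045 ]
rest_end [240.1, 212.7] [295.1, 192.5] [0.497  0.014  0.0407]
probe [351.7, 196.5] [195.8, 173.8] [ 0.5623 -0.3392  0.001 ]
probe_tip [356.3, 163.2] [170.4, 193.7] [ 0.6758 -0.3598 -0.0034]
tester [205.7, 170.8] [305.3, 249.1] [ 0.6422  0.1298 -0.0099]
1.95
0.76 [260.5, 234.5, 11.0, 29.5]
0.69 [327.9, 267.3, 49.2, 5.1]
0.49 [348.7, 172.7, 3.8, 34.9]
[  0.0788  -0.9969 351.1132 193.6918] 159
0.24 [196.5, 192.0, 45.9, 26.7]
```

>>> {"op": "apply_moves", "data": {"fingers": [0,0,0,0,0,0,0,0,0,0,0,0], "travel": [[0.58,-0.55,0],[0.58,-0.55,0],[0.58,-0.55,0],[0.58,-0.55,0],[0.58,-0.55,0],[0.58,-0.55,0],[0.58,-0.55,0],[0.58,-0.55,0],[0.58,-0.55,0],[0.58,-0.55,0],[0.58,-0.55,0],[0.58,-0.55,0]], "rotation": [[0,0,0],[0,0,0],[0,0,0],[0,0,0],[0,0,0],[0,0,0],[0,0,0],[0,0,0],[0,0,0],[0,0,0],[0,0,0],[0,0,0]], "newtons": 60}}

```text
time: 3.2
tool_pos: [0.4552, -0.1813, 0.1942]
tcp_rot: [3.079, 0.622, 0.001]
wrist_force: [1.4, 1.3, -1.1]
width: 0.001
grip_force: 0.0
```

>>> {"op": "apply_moves", "data": {"fingers": [0,0,0,0,0,0,0], "travel": [[0.58,-0.55,0],[0.58,-0.55,0],[0.58,-0.55,0],[0.58,-0.55,0],[0.58,-0.55,0],[0.58,-0.55,0],[0,0,0]], "rotation": [[0,0,0],[0,0,0],[0,0,0],[0,0,0],[0,0,0],[0,0,0],[0,0,0]]}}

```text
time: 3.9
tool_pos: [0.5524, 0.0409, 0.1941]
tcp_rot: [-3.076, -0.629, -0.003]
wrist_force: [-0.4, -0.2, 0.0]
width: -0.002
grip_force: 0.0
```

Run:
```python
from h import *
np.set_printoptions(precision=4,suppress=True)
c=shot('wrist','w2.png');s=shot('scene');t=shot('top')
print(read_state()['tool_pos'],read_state()['tcp_rot'],read_state()['time'])
for n in('rest_hinge','rest_end','zero_face','tester'):
  for cam,cc in(('wrist',c),('scene',s),('top',t)):
    print(n,cam,[(np.round(d['location']),round(d['p'],2),atz(cc,d['location'],.036)) for d in tip_of(cam,n)][:2])
cv2.imwrite('pics/w2b.png',cv2.resize(c['image'][:,:,::-1],(760,570)))
```

```text
[0.5506 0.0366 0.1938] [ 3.0786  0.6235 -0.001 ] 4.05
rest_hinge wrist [(array([149., 120.]), 0.88, array([0.5569, 0.1645, 0.036 ]))]
rest_hinge scene [(array([329., 224.]), 0.77, array([0.5554, 0.1592, 0.036 ])), (array([218., 181.]), 0.43, array([ 0.5769, -0.2306,  0.036 ]))]
rest_hinge top [(array([193., 193.]), 0.75, array([0.5564, 0.1647, 0.036 ])), (array([238., 214.]), 0.74, array([0.4925, 0.0197, 0.036 ]))]
rest_end wrist [(array([260., 229.]), 0.73, array([0.4907, 0.0096, 0.036 ]))]
rest_end scene [(array([297., 193.]), 0.75, array([0.4941, 0.0179, 0.036 ]))]
rest_end top [(array([242., 212.]), 0.72, array([0.5006, 0.0087, 0.036 ]))]
zero_face wrist [(array([148., 121.]), 0.3, array([0.5559, 0.165 , 0.036 ]))]
zero_face scene []
zero_face top []
tester wrist [(array([218.,  54.]), 0.88, array([0.6453, 0.1213, 0.036 ])), (array([152., 121.]), 0.53, array([0.5577, 0.1611, 0.036 ]))]
tester scene [(array([301., 245.]), 0.77, array([0.6676, 0.1181, 0.036 ]))]
tester top [(array([202., 168.]), 0.76, array([0.6366, 0.1389, 0.036 ])), (array([109., 227.]), 0.18, array([0.4429, 0.4193, 0.036 ]))]
```

View pics/w2b.png

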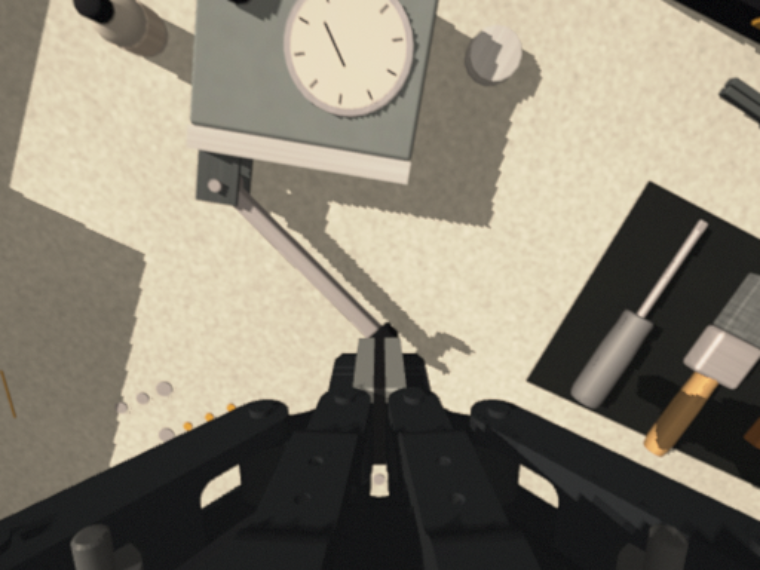

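The wrist view shows the closed fingers at (380,370), just on the panel side of the bar. The bar runs from its hinge bolt (214,185) to behind the fingertips, and the panel's top edge is at (190,122)-(412,158).

Run:
```python
from h import *
np.set_printoptions(precision=4,suppress=True)
c=shot('wrist');k=512/760
for p,z in(((190,122),.07),((412,158),.07),((437,12),.07),((190,148),.07),((408,183),.07),((190,148),.0),((408,183),.0),((214,185),.046),((214,185),.036),((250,195),.044),((372,333),.044)): print(p,z,atz(c,np.array(p)*k,z))
print(ray(c,(256,192)))
```

```text
(190, 122) 0.07 [0.5863 0.1782 0.07  ]
(412, 158) 0.07 [0.6196 0.0435 0.07  ]
(437, 12) 0.07 [0.7002 0.0632 0.07  ]
(190, 148) 0.07 [0.5715 0.1737 0.07  ]
(408, 183) 0.07 [0.6045 0.0397 0.07  ]
(190, 148) 0.0 [0.5622 0.1993 0.    ]
(408, 183) 0.0 [0.6028 0.0344 0.    ]
(214, 185) 0.046 [0.5512 0.1602 0.046 ]
(214, 185) 0.036 [0.5493 0.1632 0.036 ]
(250, 195) 0.044 [0.554  0.1357 0.044 ]
(372, 333) 0.044 [0.4924 0.0183 0.044 ]
(array([0.6119, 0.0627, 0.3742]), array([-0.2419, -0.1035, -0.9648]))
```

>>> {"op": "apply_moves", "data": {"fingers": [0,0,0,0,0,0], "travel": [[0,0,0.7],[0,0,0.7],[0,0,0.7],[0,0,0.7],[0,0,0.64],[0,0,0]], "rotation": [[0,0,0],[0,0,0],[0,0,0],[0,0,0],[0,0,0],[0,0,0]]}}

```text
time: 5.3
tool_pos: [0.5458, 0.0368, 0.0168]
tcp_rot: [-3.077, -0.622, 0.016]
wrist_force: [-0.8, -1.2, -0.4]
width: 0.0
grip_force: 0.0
```

Run:
```python
from h import *
np.set_printoptions(precision=3,suppress=True)
s=read_state();p=s['tool_pos'];M=R.from_rotvec(s['tcp_rot']).as_matrix()
print(p,s['wrist_force'])
H=np.array([.553,.157]);q=p.copy()
for f in np.linspace(.48,1.58,12):
    u=np.array([-np.sin(f),-np.cos(f)]);n=np.array([np.cos(f),-np.sin(f)])
    w=np.append(H+.11*u+.022*n,p[2]);print(round(f,2),w,M.T@(w-q)/.05);q=w
```

```text
[0.546 0.037 0.017] [-0.787 -1.249 -0.377]
0.48 [0.522 0.049 0.017] [-0.346 -0.417  0.005]
0.58 [0.511 0.053 0.017] [-0.167 -0.15   0.002]
0.68 [0.501 0.058 0.017] [-0.151 -0.166  0.002]
0.78 [0.491 0.063 0.017] [-0.134 -0.18   0.002]
0.88 [0.482 0.07  0.017] [-0.115 -0.192  0.002]
0.98 [0.474 0.077 0.017] [-0.095 -0.203  0.002]
1.08 [0.466 0.086 0.017] [-0.075 -0.211  0.002]
1.18 [0.46  0.095 0.017] [-0.053 -0.218  0.001]
1.28 [0.454 0.104 0.017] [-0.031 -0.222  0.001]
1.38 [0.449 0.115 0.017] [-0.009 -0.224  0.001]
1.48 [0.445 0.125 0.017] [ 0.014 -0.224  0.001]
1.58 [0.443 0.136 0.017] [ 0.036 -0.221  0.001]
```

>>> {"op": "apply_moves", "data": {"fingers": [0,0,0,0,0,0,0,0,0,0,0], "travel": [[-0.17,-0.21,0],[-0.17,-0.21,0],[-0.17,-0.15,0],[-0.15,-0.17,0],[-0.13,-0.18,0],[-0.12,-0.19,0],[-0.1,-0.2,0],[-0.07,-0.21,0],[-0.05,-0.22,0],[-0.03,-0.22,0],[0,0,0]], "rotation": [[0,0,0],[0,0,0],[0,0,0],[0,0,0],[0,0,0],[0,0,0],[0,0,0],[0,0,0],[0,0,0],[0,0,0],[0,0,0]]}}

```text
time: 6.4
tool_pos: [0.4586, 0.1058, 0.0217]
tcp_rot: [-3.079, -0.624, 0.001]
wrist_force: [-0.3, -0.1, -0.2]
width: -0.001
grip_force: 0.0
```

>>> {"op": "apply_moves", "data": {"fingers": [0,0,0,0,0], "travel": [[-0.01,-0.22,0],[0.01,-0.22,0],[0.03,-0.22,0],[0,0,0],[0,0,0]], "rotation": [[0,0,0],[0,0,0],[0,0,0],[0,0,0],[0,0,0]]}}

```text
time: 6.9
tool_pos: [0.448, 0.136, 0.0219]
tcp_rot: [3.079, 0.624, 0.0]
wrist_force: [-0.9, -0.3, 0.5]
width: 0.002
grip_force: 0.0
```

Run:
```python
from h import *
np.set_printoptions(precision=3,suppress=True)
t=shot('top','t3.png');s=shot('scene','s3.png')
print(read_state()['tool_pos'],read_state()['time'])
for n in('rest_hinge','rest_end','zero_face'):
  for cam,cc in(('scene',s),('top',t)):
    print(n,cam,[(np.round(d['location']),round(d['p'],2),atz(cc,d['location'],.036)) for d in tip_of(cam,n)][:2])
cv2.imwrite('pics/t3b.png',np.hstack([cv2.resize(t['image'][130:280,140:340,::-1],(400,300),interpolation=2),cv2.resize(s['image'][130:280,220:420,::-1],(400,300),interpolation=2)]))
```

```text
[0.448 0.136 0.022] 7.0
rest_hinge scene [(array([328., 224.]), 0.49, array([0.555, 0.155, 0.036]))]
rest_hinge top [(array([169., 172.]), 0.58, array([0.622, 0.243, 0.036]))]
rest_end scene [(array([295., 193.]), 0.81, array([0.497, 0.013, 0.036]))]
rest_end top [(array([240., 213.]), 0.48, array([0.498, 0.014, 0.036]))]
zero_face scene []
zero_face top []
```

View pics/t3b.png

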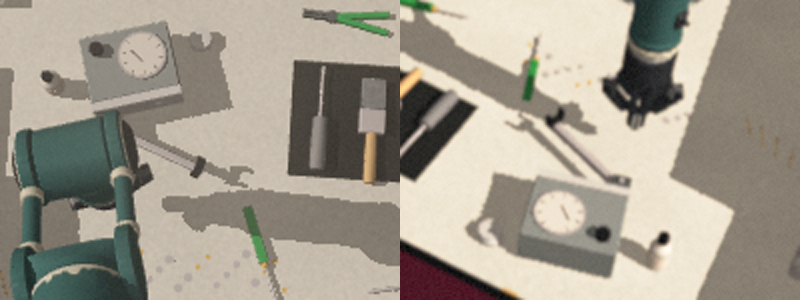

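The top and scene views show the bar has not moved: it still runs from its hinge to scene px (295,193), with the gripper now on the robot side of it. I need to see how the fingers passed it.

Run:
```python
from h import *
np.set_printoptions(precision=3,suppress=True)
s=shot('scene');w=shot('wrist');st=read_state();p=st['tool_pos'];print(p,st['q'],st['time'])
a=s['image'][:,:,::-1].copy()
k=3
x0,y0=270,150
b=cv2.resize(a[y0:y0+130,x0:x0+130],None,fx=k,fy=k,interpolation=2)
for X,col in((p,(0,0,255)),(p*[1,1,0],(255,0,0)),(np.array([.497,.0135,.036]),(0,255,0)),(np.array([.553,.157,.036]),(0,255,0))):
    q=(proj(s,X)-[x0,y0])*k;print(proj(s,X));cv2.drawMarker(b,tuple(int(v) for v in q),col,0,8,1)
cv2.imwrite('pics/d4.png',np.hstack([b,cv2.resize(w['image'][:,:,::-1],(410,390))]))
```

```text
[0.448 0.135 0.022] [0.24  0.053 2.195 0.    0.893 1.413] 7.4
[335.074 200.576]
[334.124 204.807]
[294.97  193.377]
[328.745 223.351]
```

View pics/d4.png

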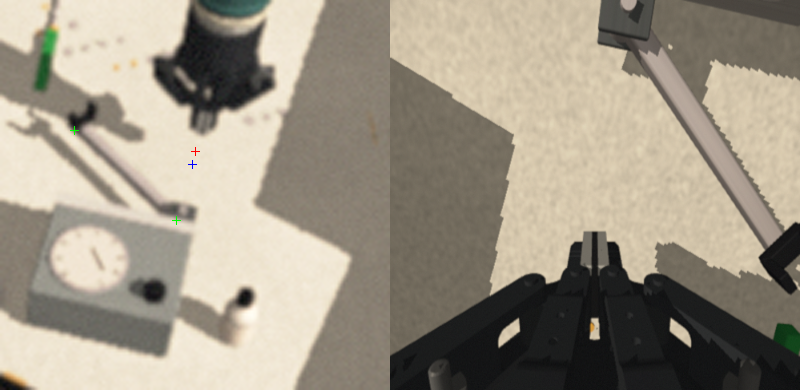

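Fingertips appear at scene px (338,193), while the reported TCP projects to (335,201). They look about 40 mm higher than assumed, which would explain passing over the bar. I'll triangulate them.

Run:
```python
from h import *
np.set_printoptions(precision=4,suppress=True)
s=shot('scene');w=shot('wrist');st=read_state();p=st['tool_pos']
print(proj(w,p),ray(w,(256,192)))
for wp in((256,231),(256,229)):
  for sp in((337.7,193),(337.7,194)): print(tri([(s,sp),(w,wp)]))
g=w['image'][215:300:4,256-30:256+30:4].mean(2).astype(int);print(g)
for z in(.0,.02,.04,.06,.08): print(z,proj(w,[p[0],p[1],z]),proj(s,[p[0],p[1],z]))
# shadow-free check: hinge, end from wrist here
for n in('rest_hinge','rest_end'): print(n,[(d['location'],d['p'],atz(w,d['location'],.036)) for d in tip_of('wrist',n)][:1])
```

```text
[256.079  219.3731] (array([0.5091, 0.1615, 0.2021]), array([-0.2419, -0.1035, -0.9648]))
[0.4621 0.1416 0.0777]
[0.4591 0.141  0.0698]
[0.4636 0.1421 0.0794]
[0.4607 0.1415 0.0716]
[[187 195 198 187 193 197 195 196 196 195 198 192 200 194 193]
 [195 204 203 191 190 199 194 197 195 188 184 192 202 197 188]
 [187 193 191 184 186 197 191 196 195 190 186 197 199 197 197]
 [189 192 190 189 171 169 169 161 162 174 169 196 192 190 192]
 [186 189 192 198 109 107 108  23  44 108 108 164 194 192 191]
 [189 194 189 196 105 107 107  24  40 108 107 146 203 197 192]
 [198  38  25  26 108 109 107  22  35 108 108  96  12  10 119]
 [ 39  29  30  30 108 107 108  22  34 108 106 104  18  17  20]
 [ 34  38  38  49 107 108 106  23  28 107 107 108  22  23  21]
 [ 33  36  36  63 107 107 108  22  28 107 107 107  18  20  21]
 [ 27  28  30  74 107 108 101  23  23 109 106 107  18  16  20]
 [ 29  29  29  94  95 107 101  23  27 108 107 108  28  18  20]
 [ 29  28  28  27  27  73 137  24  22 148  79  26  30  27  28]
 [ 39  31  27  21  25  27  79  23  25  38  27  29  35  28  30]
 [ 32  43  33  27  32  30  45  24  23  31  27  28  40  43  29]
 [ 29  30  28  28  27  28  16  23  23  35  26  30  28  27  28]
 [ 28  29  29  29  27  29  18  22  22  37  27  30  28  27  27]
 [ 29  27  28  28  28  24  18  24  22  27  29  29  28  27  28]
 [ 18  28  15  20  28  19  20  25  23  23  20  21  28  29  28]
 [ 25  23  22  18  20  19  18  23  21  18  16  21  23  24  25]
 [ 27  29  31  28  19  19  19  20  20  22  16  36  26  27  29]
 [ 29  30  27  28  17  19  17  20  24  24  16  36  27  30  28]]
0.0 [256.0142 208.0957] [334.1397 204.8087]
0.02 [256.0728 218.302 ] [335.008  200.9451]
0.04 [256.1445 230.7756] [335.8961 196.9938]
0.06 [256.2341 246.3666] [336.8046 192.9517]
0.08 [256.3494 266.4106] [337.7342 188.8156]
rest_hinge []
rest_end [([486.6, 246.2], 0.77, array([0.4888, 0.0096, 0.036 ]))]
```

Triangulation puts the fingertips about 45–50 mm behind the reported TCP along the tool axis. That matches the fingers passing over the 44 mm bar. I'll calibrate the real tip height by gently touching the bare bench here.

>>> {"op": "apply_moves", "data": {"fingers": [0,0,0,0,0], "travel": [[0,0,0.2],[0,0,0.2],[0,0,0.2],[0,0,0.1],[0,0,0]], "rotation": [[0,0,0],[0,0,0],[0,0,0],[0,0,0],[0,0,0]]}}

```text
time: 8.1
tool_pos: [0.4466, 0.1352, -0.0146]
tcp_rot: [3.079, 0.622, -0.005]
wrist_force: [-0.3, -0.3, -0.4]
width: -0.001
grip_force: 0.0
```

Run:
```python
from h import *
np.set_printoptions(precision=4,suppress=True)
s=shot('scene');w=shot('wrist');st=read_state();print(st['tool_pos'],st['wrist_force'],st['time'])
p=st['tool_pos']
for z in(0,.02,.04,.06): print(z,proj(s,[p[0],p[1],z]))
cv2.imwrite('pics/e5.png',np.hstack([cv2.resize(s['image'][160:240,300:380,::-1],(400,400),interpolation=2),cv2.resize(w['image'][:,56:440,::-1],(400,400))]))
```

```text
[ 0.4478  0.1356 -0.0134] [-0.0812 -0.8609 -0.0316] 8.2
0 [334.1865 204.7763]
0.02 [335.0554 200.9126]
0.04 [335.9439 196.9612]
0.06 [336.8529 192.9189]
```

View pics/e5.png

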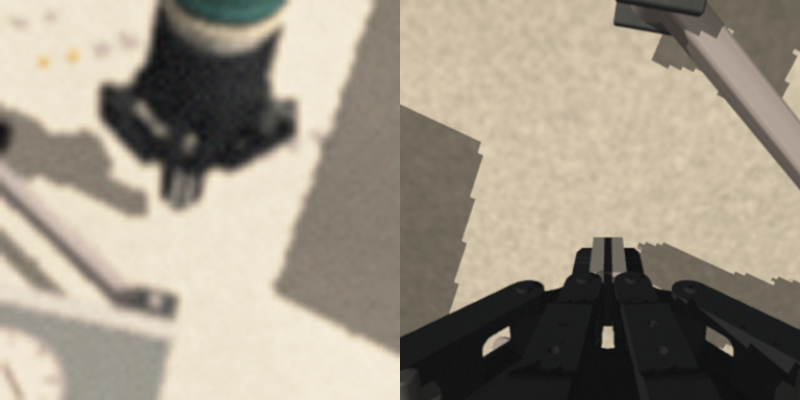

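No contact at TCP z = −13 mm, so the fingertips really are well above the reported TCP. They show at scene px (336,201), about 25–30 mm up. Continuing down.

>>> {"op": "apply_moves", "data": {"fingers": [0,0,0,0], "travel": [[0,0,0.16],[0,0,0.16],[0,0,0],[0,0,0]], "rotation": [[0,0,0],[0,0,0],[0,0,0],[0,0,0]]}}

```text
time: 8.6
tool_pos: [0.4475, 0.1355, -0.0295]
tcp_rot: [3.079, 0.622, -0.002]
wrist_force: [0.4, 0.8, -0.7]
width: 0.001
grip_force: 0.0
```

>>> {"op": "apply_moves", "data": {"fingers": [0,0,0], "travel": [[0,0,0.08],[0,0,0],[0,0,0]], "rotation": [[0,0,0],[0,0,0],[0,0,0]]}}

```text
time: 8.9
tool_pos: [0.448, 0.1356, -0.0331]
tcp_rot: [-3.079, -0.622, 0.0]
wrist_force: [0.6, -0.3, 0.6]
width: 0.003
grip_force: 0.0
```

>>> {"op": "apply_moves", "data": {"fingers": [0,0,0], "travel": [[0,0,0.08],[0,0,0],[0,0,0]], "rotation": [[0,0,0],[0,0,0],[0,0,0]]}}

```text
time: 9.2
tool_pos: [0.4479, 0.1356, -0.0372]
tcp_rot: [-3.079, -0.622, 0.0]
wrist_force: [-0.7, -0.1, -0.7]
width: -0.001
grip_force: 0.0
```

>>> {"op": "apply_moves", "data": {"fingers": [0,0,0], "travel": [[0,0,0.06],[0,0,0],[0,0,0]], "rotation": [[0,0,0],[0,0,0],[0,0,0]]}}

```text
time: 9.5
tool_pos: [0.448, 0.1356, -0.0374]
tcp_rot: [3.079, 0.623, -0.002]
wrist_force: [-9.4, -2.8, 26.1]
width: 0.002
grip_force: 13.3
```

>>> {"op": "apply_moves", "data": {"fingers": [0,0,0], "travel": [[0,0,0.05],[0,0,0],[0,0,0]], "rotation": [[0,0,0],[0,0,0],[0,0,0]]}}

```text
time: 9.8
tool_pos: [0.448, 0.1356, -0.0376]
tcp_rot: [3.079, 0.623, -0.004]
wrist_force: [-19.0, -5.4, 49.5]
width: -0.004
grip_force: 24.9
```

Contact is at reported z = −37.3 mm, so the true tip is 37 mm behind the reported TCP. Now back over the bar to its panel side, then push at the true height.

>>> {"op": "apply_moves", "data": {"fingers": [0,0,0,0,0,0,0,0,0,0,0,0], "travel": [[0,0,-0.7],[0,0,-0.7],[0,0,-0.7],[0,0,0],[0.26,0.65,0],[0.26,0.65,0],[0.26,0.65,0],[0.26,0.65,0],[0,0,0],[0,0,0.58],[0,0,0.58],[0,0,0.58]], "rotation": [[0,0,0],[0,0,0],[0,0,0],[0,0,0],[0,0,0],[0,0,0],[0,0,0],[0,0,0],[0,0,0],[0,0,0],[0,0,0],[0,0,0]]}}

```text
time: 11.0
tool_pos: [0.5453, 0.0363, -0.0263]
tcp_rot: [-3.079, -0.622, 0.002]
wrist_force: [0.4, 0.8, 0.7]
width: -0.001
grip_force: 0.0
```

>>> {"op": "apply_moves", "data": {"fingers": [0,0], "travel": [[0,0,0],[0,0,0]], "rotation": [[0,0,0],[0,0,0]]}}

```text
time: 11.2
tool_pos: [0.5448, 0.0363, -0.0255]
tcp_rot: [-3.079, -0.622, 0.005]
wrist_force: [0.6, -0.1, 0.8]
width: -0.002
grip_force: 0.0
```

>>> {"op": "apply_moves", "data": {"fingers": [0,0,0,0,0,0,0,0,0,0,0], "travel": [[-0.17,-0.21,0],[-0.17,-0.21,0],[-0.17,-0.15,0],[-0.15,-0.17,0],[-0.13,-0.18,0],[-0.12,-0.19,0],[-0.1,-0.2,0],[-0.07,-0.21,0],[-0.05,-0.22,0],[-0.03,-0.22,0],[0,0,0]], "rotation": [[0,0,0],[0,0,0],[0,0,0],[0,0,0],[0,0,0],[0,0,0],[0,0,0],[0,0,0],[0,0,0],[0,0,0],[0,0,0]]}}

```text
time: 12.3
tool_pos: [0.454, 0.1049, -0.0247]
tcp_rot: [-3.079, -0.624, 0.001]
wrist_force: [-0.3, -0.4, -0.8]
width: 0.003
grip_force: 0.1
```

>>> {"op": "apply_moves", "data": {"fingers": [0,0,0,0,0], "travel": [[-0.01,-0.22,0],[0.01,-0.22,0],[0.03,-0.22,0],[0,0,0],[0,0,0]], "rotation": [[0,0,0],[0,0,0],[0,0,0],[0,0,0],[0,0,0]]}}

```text
time: 12.8
tool_pos: [0.4431, 0.1353, -0.0247]
tcp_rot: [-3.079, -0.624, 0.001]
wrist_force: [0.6, -0.3, 0.4]
width: -0.005
grip_force: 0.0
```

Run:
```python
from h import *
np.set_printoptions(precision=3,suppress=True)
s=shot('scene');w=shot('wrist')
H=np.array([.553,.157,.036])
for cam,cc in(('scene',s),('wrist',w)):
  for n in('rest_end','zero_face'):
    for d in tip_of(cam,n)[:2]:
      X=atz(cc,d['location'],.036);v=X-H;print(n,cam,np.round(d['location']),round(d['p'],2),X,'theta',np.arctan2(-v[0],-v[1])+.24)
```

```text
rest_end scene [354. 191.] 0.44 [0.39  0.175 0.036] theta 1.9226111183575794
rest_end wrist [128. 335.] 0.9 [0.391 0.175 0.036] theta 1.924039079428447
```

The rest is now out at θ ≈ 1.92 in both views, so it has snapped home. I'll back off and tilt the wrist camera to look at the button recess.

>>> {"op": "apply_moves", "data": {"fingers": [0,0,0,0,0,0,0,0,0,0], "travel": [[0,0.6,0],[0.15,0.6,-0.5],[0.15,0.6,-0.5],[0.17,0,-0.5],[0,0,0],[0,0,0],[0,0,0],[0,0,0],[0,0,0],[0,0,0]], "rotation": [[0,0,0],[0,0,0],[0,0,0],[0,0,0],[0,1,0],[0,1,0],[0,1,0],[0,1,0],[0,0,0],[0,0,0]]}}

```text
time: 14.1
tool_pos: [0.4997, 0.0604, 0.0504]
tcp_rot: [-2.937, -0.591, -0.622]
wrist_force: [0.3, 0.3, -0.3]
width: 0.001
grip_force: 0.0
```

Run:
```python
from h import *
np.set_printoptions(precision=4,suppress=True)
w=shot('wrist','w6.png');print(read_state()['tool_pos'])
m=np.array([.588,.1067]);c,s=np.cos(.2415),np.sin(.2415)
print('pred',proj(w,[.601,.079,.036]))
for d in tip_of('wrist','zero_face'):
    o,v=ray(w,d['location']);n=np.array([c,s,0]);P=np.append(m,.036)+.006*n
    print(d,'plane hit',o+v*((P-o)@n)/(v@n),'z36',atz(w,d['location'],.036))
cv2.imwrite('pics/w6b.png',cv2.resize(w['image'][:,:,::-1],(760,570)))
```

```text
[0.5014 0.0606 0.0515]
pred [287.1086  76.7825]
{'location': [276.8, 76.8], 'p': 0.52} plane hit [0.5993 0.0859 0.034 ] z36 [0.5982 0.0857 0.036 ]
```

View pics/w6b.png

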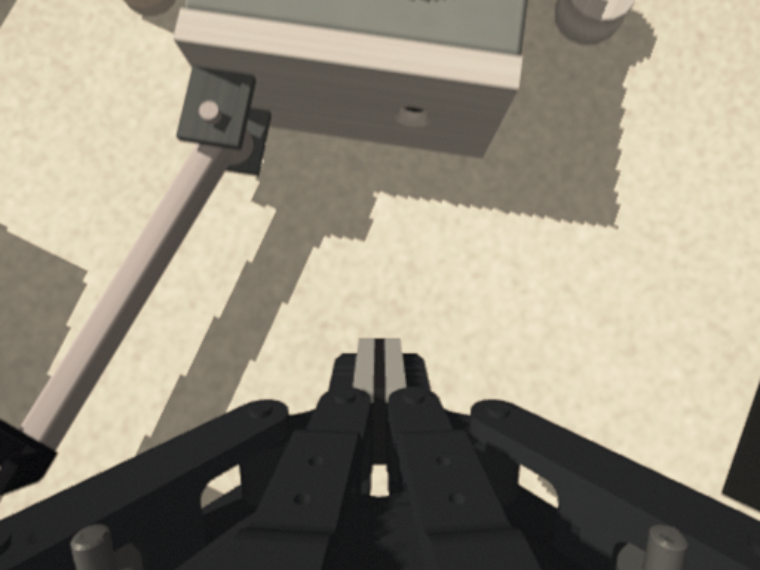

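The recess shows at (413,116) in the view, full px (278,78). The panel's top front corners are at (177,40) and (520,90), its bottom right corner at (485,156), and the bar is fully out at lower left.

Run:
```python
from h import *
from scipy.optimize import least_squares
np.set_printoptions(precision=4,suppress=True)
w=shot('wrist');k=512/760
obs=[((-.06,.07,.07),(177,40)),((-.06,-.07,.07),(520,90)),((-.06,-.07,0),(485,156)),((-.06,-.03,.036),(413,116.5)),((-.052,-.07,.07),(525,55))]
for X,p in obs: print(X,atz(w,np.array(p)*k,X[2]))
def T(v,X): c,s=np.cos(v[2]),np.sin(v[2]);return np.array([v[0]+c*X[0]-s*X[1],v[1]+s*X[0]+c*X[1],X[2]])
f=lambda v:np.concatenate([proj(w,T(v,X))-np.array(p)*k for X,p in obs[:4]])
r=least_squares(f,[.646,.121,.24]);print(r.x,r.fun.round(1));print('face',T(r.x,(-.054,-.03,.036)),'mouth',T(r.x,(-.06,-.03,.036)))
```

```text
(-0.06, 0.07, 0.07) [0.5766 0.1819 0.07  ]
(-0.06, -0.07, 0.07) [0.6101 0.0451 0.07  ]
(-0.06, -0.07, 0) [0.6139 0.0448 0.    ]
(-0.06, -0.03, 0.036) [0.601  0.0851 0.036 ]
(-0.052, -0.07, 0.07) [0.6253 0.0485 0.07  ]
[0.6521 0.1283 0.2496] [ 0.9  0.3 -0.2 -2.  -2.2  2.5  1.1 -0.1]
face [0.6071 0.0859 0.036 ] mouth [0.6013 0.0844 0.036 ]
```

>>> {"op": "apply_moves", "data": {"fingers": [0,0,0,0,0,0,0,0,0,0,0,0], "travel": [[0,0,0],[0,0,0],[0,0,0],[0,0,0],[-0.2,0.78,-0.1],[-0.2,0.78,-0.1],[-0.2,0.78,-0.1],[-0.2,0.78,-0.1],[-0.2,0.78,-0.1],[-0.2,0.78,-0.1],[-0.2,0.78,-0.1],[-0.2,0.78,-0.1]], "rotation": [[0,-1,0],[0,-1,0],[0,-1,0],[0,-1,0],[0,0,0],[0,0,0],[0,0,0],[0,0,0],[0,0,0],[0,0,0],[0,0,0],[0,0,0]]}}

```text
time: 15.45
tool_pos: [0.5495, -0.2599, 0.0911]
tcp_rot: [3.078, 0.622, 0.0]
wrist_force: [-0.1, -0.5, -0.1]
width: -0.0
grip_force: 0.0
```

>>> {"op": "apply_moves", "data": {"fingers": [0.5,0.5,0.5,0.5,0.5,0.5,0.5,0.5,0.5,0.5], "travel": [[-0.2,0.78,0],[-0.2,0.78,0],[0,0,0],[0,0,0],[0,0,0],[0,0,0],[0,0,0],[0,0,0],[0,0,0],[0,0,0]], "rotation": [[0,0,0],[0,0,0],[0,0,0.92],[0,0,0.92],[0,0,0.92],[0,0,0.92],[0,0,0.92],[0,0,0.92],[0,0,0],[0,0,0]]}}

```text
time: 16.45
tool_pos: [0.5605, -0.3375, 0.0904]
tcp_rot: [3.129, -0.277, 0.0]
wrist_force: [-0.7, -0.2, -0.4]
width: 0.5
grip_force: 0.0
```

```bash
cat > pr.py <<'E'
from h import *
np.set_printoptions(precision=4,suppress=True)
w=shot('wrist','w7.png');t=shot('top');st=read_state();M=R.from_rotvec(st['tcp_rot']).as_matrix()
print(st['tool_pos'],M[:,0],M[:,2],st['width'],st['time'])
for cam,cc in(('wrist',w),('top',t)):
  for n in('probe','probe_tip'):
    for d in tip_of(cam,n)[:2]: print(cam,n,np.round(d['location'],1),round(d['p'],2),atz(cc,d['location'],.0105 if n=='probe_tip' else .003))
im=w['image'].astype(int)
for r in regions_of('wrist','probe')[:2]:
    print(r['bbox'],r['p']);P=np.array([atz(w,(x,y),.0145)[:2] for y,x in zip(*np.nonzero(r['mask']))]);l=cv2.fitLine(P.astype('float32'),2,0,.001,.001).ravel();print('line',l,np.arctan2(l[1]*np.sign(l[0]),abs(l[0])))
    d=l[:2]*np.sign(l[0]);a=(P-l[2:])@d;print('ends',l[2:]+a.min()*d,l[2:]+a.max()*d)
cv2.imwrite('pics/w7b.png',cv2.resize(w['image'][:,:,::-1],(760,570)))
E
python3 pr.py
```

```text
[ 0.56   -0.3374  0.0904] [ 0.9843 -0.1765 -0.0001] [-0.0001 -0.0003 -1.    ] 0.5028920723763316 16.55
wrist probe [255.8 179. ] 0.57 [ 0.5652 -0.3381  0.003 ]
top probe [266.3 245.7] 0.77 [ 0.3996 -0.0694  0.003 ]
top probe_tip [279.2 284.9] 0.56 [ 0.2803 -0.1111  0.0105]
top probe_tip [354.4 163.3] 0.48 [ 0.6713 -0.3502  0.0105]
[238.8, 35.4, 29.7, 199.0] 0.87
line [ 0.9956 -0.0936  0.5845 -0.3395] -0.093737274
ends [ 0.5172 -0.3332] [ 0.6766 -0.3481]
```

View pics/w7b.png

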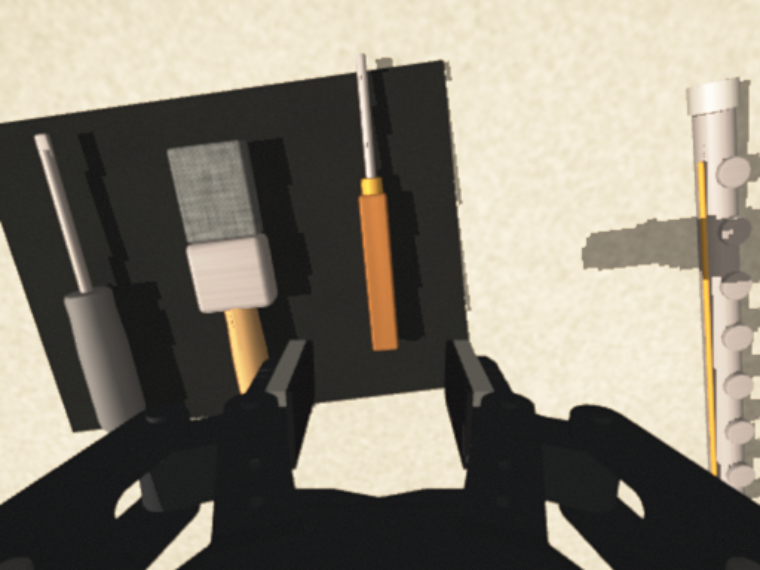

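The crop confirms it: the brown, square-handled probe with brass ferrule is at (378,270) on the mat, between the open fingers. The brush at (240,260) is clear. Descending and grasping.

>>> {"op": "apply_moves", "data": {"fingers": [0.5,0.5,0.5,0.5,0.5,0.5,0.5,0.5], "travel": [[0.04,0,0],[0,0,0.5],[0,0,0.5],[0,0,0.5],[0,0,0.5],[0,0,0.3],[0,0,0.13],[0,0,0]], "rotation": [[0,0,-0.8],[0,0,0],[0,0,0],[0,0,0],[0,0,0],[0,0,0],[0,0,0],[0,0,0]]}}

```text
time: 17.6
tool_pos: [0.5608, -0.3373, -0.0319]
tcp_rot: [-3.137, 0.15, 0.002]
wrist_force: [1.0, -0.0, 0.5]
width: 0.499
grip_force: 0.0
```

>>> {"op": "apply_moves", "data": {"fingers": [0,0,0,0,0,0,0], "travel": [[0,0,0],[0,0,0],[0,0,0],[0,0,0],[0,0,0],[0,0,0],[0,0,0]], "rotation": [[0,0,0],[0,0,0],[0,0,0],[0,0,0],[0,0,0],[0,0,0],[0,0,0]], "newtons": 50}}

```text
time: 18.3
tool_pos: [0.5627, -0.3385, -0.0293]
tcp_rot: [3.136, -0.15, 0.004]
wrist_force: [-0.0, 0.2, 6.3]
width: 0.157
grip_force: 51.4
```

>>> {"op": "apply_moves", "data": {"fingers": [0,0,0,0,0,0,0,0,0,0,0,0], "travel": [[0,0,-0.4],[0,0,-0.7],[0,0,-0.7],[-0.31,-0.74,0],[-0.31,-0.74,0],[-0.31,-0.74,0],[-0.31,-0.74,0],[-0.31,-0.74,0],[-0.31,-0.74,0],[-0.31,-0.74,0],[-0.31,-0.74,0],[-0.31,-0.74,0]], "rotation": [[0,0,0],[0,0,0],[0,0,0],[0,0,0],[0,0,0],[0,0,0],[0,0,0],[0,0,0],[0,0,0],[0,0,0],[0,0,0],[0,0,0]]}}

```text
time: 19.5
tool_pos: [0.4533, 0.0086, 0.0589]
tcp_rot: [-3.138, 0.151, -0.0]
wrist_force: [0.6, 0.5, -0.3]
width: 0.158
grip_force: 50.6
```

>>> {"op": "apply_moves", "data": {"fingers": [0,0,0,0,0,0,0], "travel": [[-0.31,-0.74,0],[0,0,0],[0,0,0],[0,0,0],[0,0,0],[0,0,0],[0,0,0]], "rotation": [[0,0,0],[0,0,-0.81],[0,0,-0.81],[0,0,-0.81],[0,0,-0.81],[0,0,0],[0,0,0]]}}

```text
time: 20.2
tool_pos: [0.4421, 0.0455, 0.0588]
tcp_rot: [-3.119, -0.379, 0.0]
wrist_force: [-0.2, -0.2, -0.6]
width: 0.155
grip_force: 50.6
```

```bash
cat > m8.py <<'E'
from h import *
np.set_printoptions(precision=4,suppress=True)
w=shot('wrist','w8.png');s=shot('scene');t=shot('top');st=read_state();M=R.from_rotvec(st['tcp_rot']).as_matrix()
print(st['tool_pos'],M[:,0],M[:,2],st['width'],st['grip_force'],st['time'])
p=st['tool_pos'];print('pred tip',p+.115*M[:,0]-.04*M[:,2])
L={}
for cam,cc in(('wrist',w),('scene',s),('top',t)):
  for n in('probe_tip','zero_face','probe'):
    for d in tip_of(cam,n)[:3]: print(cam,n,np.round(d['location'],1),round(d['p'],2),atz(cc,d['location'],p[2]+.04*(n=='probe_tip')+.0325*(n=='probe')),'pred',proj(cc,p+.115*M[:,0]-.04*M[:,2]))
cv2.imwrite('pics/w8b.png',cv2.resize(w['image'][:,:,::-1],(760,570)))
E
python3 m8.py
```

```text
[0.4423 0.0454 0.0589] [ 0.9707  0.2402 -0.    ] [-0.  0. -1.] 0.15322511971738412 50.6195068359375 20.35
pred tip [0.5539 0.073  0.0989]
wrist probe [379.5 277. ] 0.74 [ 0.4379 -0.0219  0.0914] pred [256.3808 -24.1748]
scene probe_tip [289.3 147.3] 0.53 [ 0.3746 -0.074   0.0989] pred [305.6609 199.8577]
scene probe_tip [303.6 199.5] 0.5 [0.5557 0.0671 0.0989] pred [305.6609 199.8577]
scene probe_tip [252.8 138.8] 0.5 [ 0.3999 -0.2013  0.0989] pred [305.6609 199.8577]
scene probe [226.5 131.4] 0.68 [ 0.406  -0.3046  0.0914] pred [305.6609 199.8577]
scene probe [313.1 174.9] 0.61 [0.4429 0.0467 0.0914] pred [305.6609 199.8577]
scene probe [284.7 171.8] 0.5 [ 0.4763 -0.038   0.0914] pred [305.6609 199.8577]
top probe_tip [276.5 282.8] 0.71 [ 0.2879 -0.0988  0.0989] pred [220.2832 190.5764]
top probe_tip [329.7 272.5] 0.62 [ 0.3204 -0.2516  0.0989] pred [220.2832 190.5764]
top probe [356.5 270.8] 0.73 [ 0.3271 -0.3305  0.0914] pred [220.2832 190.5764]
top probe [266.2 248.6] 0.61 [ 0.3851 -0.0676  0.0914] pred [220.2832 190.5764]
top probe [227.9 229.2] 0.6 [0.4395 0.0466 0.0914] pred [220.2832 190.5764]
```

View pics/w8b.png

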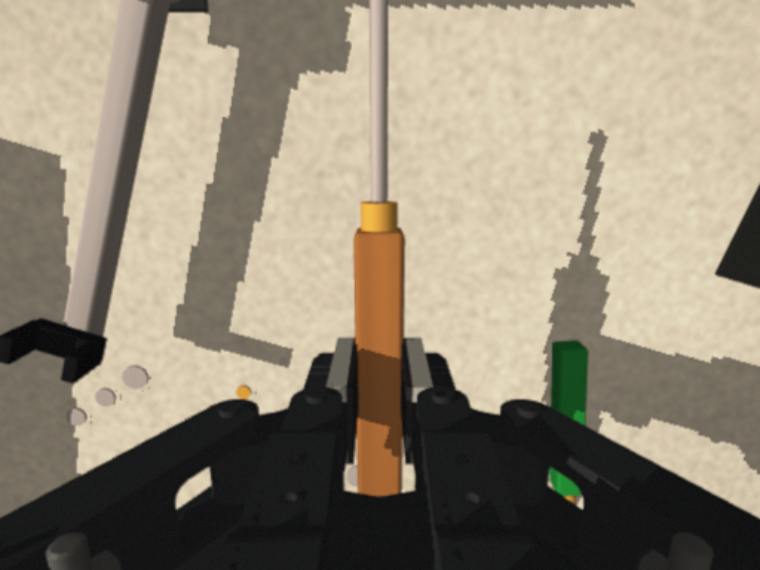

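The wrist view shows the probe gripped straight and centred, with the handle and rod along column 379 and the rod running out of the top of the picture. Descending to button height and approaching to just short of the panel.

>>> {"op": "apply_moves", "data": {"fingers": [0,0,0,0,0,0,0], "travel": [[0,0,0.5],[0,0,0.5],[0,0,0.26],[0,0,0],[0.38,0,0],[0.38,0,0],[0,0,0]], "rotation": [[0,0,0],[0,0,0],[0,0,0],[0,0,0],[0,0,0],[0,0,0],[0,0,0]]}}

```text
time: 21.5
tool_pos: [0.4832, 0.0551, -0.0022]
tcp_rot: [3.118, 0.382, 0.008]
wrist_force: [0.1, -0.8, 0.2]
width: 0.156
grip_force: 50.6
```

Run:
```python
from h import *
np.set_printoptions(precision=4,suppress=True)
s=shot('scene','s9.png');t=shot('top','t9.png');w=shot('wrist','w9.png');st=read_state();M=R.from_rotvec(st['tcp_rot']).as_matrix()
p=st['tool_pos'];print(p,M[:,0],st['wrist_force'],st['time'])
tip=p+.115*M[:,0]-.04*M[:,2];print(tip)
def panel(c,x0,y0,n,k):
    b=cv2.resize(c['image'][y0:y0+n,x0:x0+n,::-1],None,fx=k,fy=k,interpolation=cv2.INTER_CUBIC)
    for X,col in((tip,(0,0,255)),(np.array([.6013,.0844,.07]),(255,0,0)),(np.array([.6101,.0451,.07]),(0,200,0)),(np.array([.5766,.1819,.07]),(0,200,0)),(tip-.05*M[:,0],(0,0,255))):
        q=(proj(c,X)-[x0,y0]+.5)*k;cv2.drawMarker(b,tuple(int(v) for v in q),col,1,8,1)
    return b
cv2.imwrite('pics/f10.png',np.hstack([panel(s,270,160,65,6),panel(t,180,140,65,6)]))
```

```text
[ 0.4787  0.0546 -0.0037] [ 0.9704  0.2415 -0.0005] [-0.1812 -0.3517 -0.0046] 21.65
[0.5903 0.0824 0.0362]
```

View pics/f10.png

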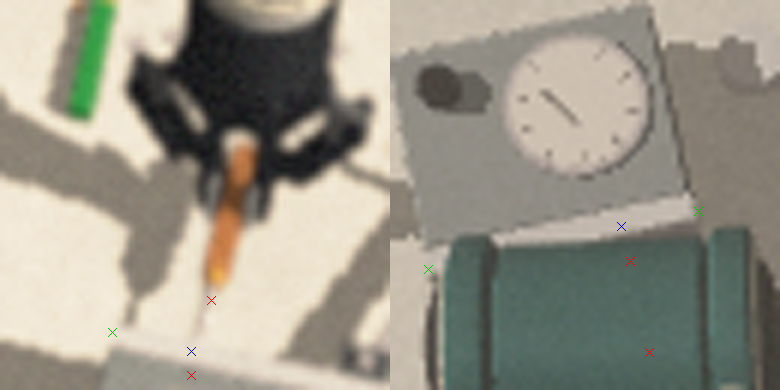

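Scene crop: the rod's axis matches the predicted line at (211,300). The panel's right top corner is within about 3 mm of the estimate, so the aim is good to about 2 mm. Creeping in with force checks.

>>> {"op": "apply_moves", "data": {"fingers": [0,0,0,0], "travel": [[0,-0.02,0],[0.08,0,0],[0.08,0,0],[0,0,0]], "rotation": [[0,0,0],[0,0,0],[0,0,0],[0,0,0]]}}

```text
time: 22.05
tool_pos: [0.4874, 0.0577, -0.0039]
tcp_rot: [3.118, 0.382, 0.001]
wrist_force: [0.5, -0.8, -0.2]
width: 0.154
grip_force: 50.6
```

>>> {"op": "apply_moves", "data": {"fingers": [0,0,0], "travel": [[0.06,0,0],[0,0,0],[0,0,0]], "rotation": [[0,0,0],[0,0,0],[0,0,0]]}}

```text
time: 22.35
tool_pos: [0.4896, 0.0583, -0.0042]
tcp_rot: [-3.118, -0.382, 0.0]
wrist_force: [0.4, 0.2, -1.2]
width: 0.154
grip_force: 50.6
```

>>> {"op": "apply_moves", "data": {"fingers": [0,0,0], "travel": [[0.06,0,0],[0,0,0],[0,0,0]], "rotation": [[0,0,0],[0,0,0],[0,0,0]]}}

```text
time: 22.65
tool_pos: [0.4917, 0.0589, -0.0045]
tcp_rot: [3.118, 0.382, -0.003]
wrist_force: [-3.0, -1.7, 0.4]
width: 0.159
grip_force: 50.7
```

>>> {"op": "apply_moves", "data": {"fingers": [0,0,0], "travel": [[0.04,0,0],[0,0,0],[0,0,0]], "rotation": [[0,0,0],[0,0,0],[0,0,0]]}}

```text
time: 22.95
tool_pos: [0.4937, 0.0594, -0.0045]
tcp_rot: [3.118, 0.382, -0.002]
wrist_force: [-4.9, -1.8, -0.3]
width: 0.162
grip_force: 50.7
```

>>> {"op": "apply_moves", "data": {"fingers": [0,0,0], "travel": [[0.03,0,0],[0,0,0],[0,0,0]], "rotation": [[0,0,0],[0,0,0],[0,0,0]]}}

```text
time: 23.25
tool_pos: [0.4937, 0.0595, -0.0049]
tcp_rot: [3.118, 0.382, -0.007]
wrist_force: [-7.3, -0.8, 1.1]
width: 0.154
grip_force: 50.8
```

The tip advanced about 4 mm at 3–5 N, then stopped solid, which matches the button's spring travel. A touch more to make sure, then hold and retreat.

>>> {"op": "apply_moves", "data": {"fingers": [0,0,0,0], "travel": [[0.05,0,0],[0,0,0],[0,0,0],[0,0,0]], "rotation": [[0,0,0],[0,0,0],[0,0,0],[0,0,0]]}}

```text
time: 23.65
tool_pos: [0.4937, 0.0597, -0.0057]
tcp_rot: [3.118, 0.382, -0.014]
wrist_force: [-10.4, -3.4, 2.5]
width: 0.158
grip_force: 50.9
```

Run:
```python
from h import *
np.set_printoptions(precision=4,suppress=True)
st=read_state();print(st['tool_pos'],st['wrist_force'],st['torque'])
s=shot('scene');w=shot('wrist')
for cam,cc in(('scene',s),('wrist',w)):
  for n in('rest_end','probe_tip','probe'):
    for d in tip_of(cam,n)[:2]: print(cam,n,d['location'],d['p'],atz(cc,d['location'],.036))
# handle outline in the wrist image: slip check (butt/ferrule rows)
im=w['image'][:,:,:].astype(int)
o=(im[:,:,0]-im[:,:,2]>60);ys,xs=np.nonzero(o[:, 235:280]);print(ys.min(),ys.max(),[int(np.median(np.nonzero(o[y,235:280])[0])+235) for y in range(ys.min()+3,ys.min()+120,20) if o[y,235:280].any()])
im=cv2.imread('pics/w8.png')[:,:,::-1].astype(int);o=(im[:,:,0]-im[:,:,2]>60);ys,xs=np.nonzero(o[:, 235:280]);print(ys.min(),ys.max())
```

```text
[ 0.4937  0.0597 -0.0057] [-10.4223  -3.445    2.4758] [-0.4759  1.5629 -0.1005]
scene rest_end [355.3, 190.6] 0.76 [0.3876 0.179  0.036 ]
scene probe_tip [254.7, 136.6] 0.73 [ 0.3264 -0.2369  0.036 ]
scene probe_tip [290.2, 147.9] 0.62 [ 0.3144 -0.0971  0.036 ]
scene probe [222.1, 128.8] 0.72 [ 0.3502 -0.3635  0.036 ]
scene probe [308.3, 200.8] 0.61 [0.5035 0.0644 0.036 ]
wrist probe [253.4, 236.8] 0.61 [0.5001 0.0628 0.036 ]
136 333 [255, 255, 255, 255, 254, 255]
136 334
```

>>> {"op": "apply_moves", "data": {"fingers": [0,0,0], "travel": [[-0.1,0,0],[0,0,0],[0,0,0]], "rotation": [[0,0,0],[0,0,0],[0,0,0]]}}

```text
time: 24.35
tool_pos: [0.4935, 0.0593, -0.0041]
tcp_rot: [-3.118, -0.382, -0.0]
wrist_force: [-3.5, -0.5, -1.0]
width: 0.156
grip_force: 50.6
```

>>> {"op": "apply_moves", "data": {"fingers": [0,0,0], "travel": [[-0.04,0,0],[0,0,0],[0,0,0]], "rotation": [[0,0,0],[0,0,0],[0,0,0]]}}

```text
time: 24.65
tool_pos: [0.492, 0.0589, -0.004]
tcp_rot: [-3.118, -0.382, -0.001]
wrist_force: [-2.5, -0.6, -0.9]
width: 0.157
grip_force: 50.6
```

>>> {"op": "apply_moves", "data": {"fingers": [0,0,0], "travel": [[-0.03,0,0],[0,0,0],[0,0,0]], "rotation": [[0,0,0],[0,0,0],[0,0,0]]}}

```text
time: 24.95
tool_pos: [0.4906, 0.0585, -0.0039]
tcp_rot: [-3.118, -0.382, -0.002]
wrist_force: [-1.4, 0.3, -1.0]
width: 0.159
grip_force: 50.6
```

The release shows the same spring force profile, so the button was pushed home. Now carrying the probe back to its place on the mat.

>>> {"op": "apply_moves", "data": {"fingers": [0,0,0,0,0,0,0,0,0,0,0], "travel": [[-0.4,0,0],[-0.5,0,0],[-0.5,0,0],[0,0,0],[0,0,-0.65],[0,0,-0.65],[0,0,0],[0,0,0],[0,0,0],[0,0,0],[0,0,0]], "rotation": [[0,0,0],[0,0,0],[0,0,0],[0,0,0],[0,0,0],[0,0,0],[0,0,0.81],[0,0,0.81],[0,0,0.81],[0,0,0.81],[0,0,0]]}}

```text
time: 26.05
tool_pos: [0.4241, 0.0417, 0.0618]
tcp_rot: [-3.138, 0.15, -0.005]
wrist_force: [-0.3, 0.3, -0.3]
width: 0.154
grip_force: 50.6
```

>>> {"op": "apply_moves", "data": {"fingers": [0,0,0,0,0,0,0,0,0,0,0,0], "travel": [[0.35,0.73,0],[0.35,0.73,0],[0.35,0.73,0],[0.35,0.73,0],[0.35,0.73,0],[0.35,0.73,0],[0.35,0.73,0],[0.35,0.73,0],[0.35,0.73,0],[0.35,0.73,0],[0,0,0],[0,0,0]], "rotation": [[0,0,0],[0,0,0],[0,0,0],[0,0,0],[0,0,0],[0,0,0],[0,0,0],[0,0,0],[0,0,0],[0,0,0],[0,0,0],[0,0,0]]}}

```text
time: 27.25
tool_pos: [0.5622, -0.3397, 0.0606]
tcp_rot: [-3.138, 0.15, -0.001]
wrist_force: [-0.6, 0.8, -1.1]
width: 0.156
grip_force: 50.6
```

>>> {"op": "apply_moves", "data": {"fingers": [0,0,0,0,0,0,0,0,0], "travel": [[0,0,0.5],[0,0,0.5],[0,0,0.4],[0,0,0.2],[0,0,0.1],[0,0,0.05],[0,0,0.03],[0,0,0],[0,0,0]], "rotation": [[0,0,0],[0,0,0],[0,0,0],[0,0,0],[0,0,0],[0,0,0],[0,0,0],[0,0,0],[0,0,0]]}}

```text
time: 28.15
tool_pos: [0.5623, -0.339, -0.0271]
tcp_rot: [3.137, -0.15, 0.002]
wrist_force: [0.3, 0.1, -1.1]
width: 0.16
grip_force: 50.6
```

>>> {"op": "apply_moves", "data": {"fingers": [0,0,0,0], "travel": [[0,0,0.03],[0,0,0.02],[0,0,0],[0,0,0]], "rotation": [[0,0,0],[0,0,0],[0,0,0],[0,0,0]]}}

```text
time: 28.55
tool_pos: [0.5621, -0.339, -0.0292]
tcp_rot: [3.137, -0.15, 0.002]
wrist_force: [-1.9, 1.1, 4.6]
width: 0.156
grip_force: 51.4
```

In contact with the mat. I'll open only partway to stay clear of the brush, then lift straight up.

>>> {"op": "apply_moves", "data": {"fingers": [0.3,0.4,0.5,0.5,0.5,0.5,0.5,0.5,0.5,0.5,0.5,0.5], "travel": [[0,0,0],[0,0,0],[0,0,0],[0,0,0],[0,0,0],[0,0,-0.2],[0,0,-0.5],[0,0,-0.7],[0,0,-0.7],[0,0,-0.7],[0,0,0],[0,0,0]], "rotation": [[0,0,0],[0,0,0],[0,0,0],[0,0,0],[0,0,0],[0,0,0],[0,0,0],[0,0,0],[0,0,0],[0,0,0],[0,0,0],[0,0,0]]}}

```text
time: 29.75
tool_pos: [0.5627, -0.3392, 0.1117]
tcp_rot: [3.136, -0.15, 0.005]
wrist_force: [0.1, 0.5, -0.7]
width: 0.499
grip_force: 0.0
```

```bash
sed -i 's/w7/w11/g' pr.py; python3 pr.py
python3 - <<'E'
from h import *
np.set_printoptions(precision=3,suppress=True)
s=shot('scene');t=shot('top')
for n in('rest_end','screwdriver','brush','mat'):
  for cam,cc in(('scene',s),('top',t)): print(n,cam,[(atz(cc,d['location'],.036*(n=='rest_end')),round(d['p'],2)) for d in tip_of(cam,n)[:1]])
E
```

```text
[ 0.5607 -0.3379  0.1084] [ 0.9954 -0.0953 -0.0017] [-0.0016  0.0011 -1.    ] 0.5007022379563539 29.85
wrist probe [252.  175.4] 0.84 [ 0.5667 -0.336   0.003 ]
wrist probe_tip [253.1  45.4] 0.63 [ 0.6769 -0.3479  0.0105]
top probe [407.8 228.6] 0.7 [ 0.4635 -0.5161  0.003 ]
top probe [264.8 248.8] 0.51 [ 0.3898 -0.0649  0.003 ]
top probe_tip [278.9 285.7] 0.54 [ 0.2779 -0.1102  0.0105]
top probe_tip [356.5 159.5] 0.49 [ 0.6843 -0.3572  0.0105]
[245.8, 45.0, 16.1, 182.4] 0.59
line [ 0.9957 -0.093   0.5823 -0.3403] -0.09315078
ends [ 0.5175 -0.3342] [ 0.6756 -0.349 ]
[2.0, 317.6, 16.6, 23.9] 0.58
line [ 0.703  -0.7112  0.4354 -0.0705] -0.791161
ends [ 0.4224 -0.0573] [ 0.4447 -0.0799]
rest_end scene [(array([0.385, 0.175, 0.036]), 0.69)]
rest_end top [(array([0.396, 0.187, 0.036]), 0.7)]
screwdriver scene [(array([ 0.587, -0.165,  0.   ]), 0.5)]
screwdriver top [(array([ 0.578, -0.177,  0.   ]), 0.6)]
brush scene [(array([ 0.561, -0.262,  0.   ]), 0.61)]
brush top [(array([ 0.552, -0.264,  0.   ]), 0.94)]
mat scene [(array([ 0.572, -0.251,  0.   ]), 0.9)]
mat top [(array([ 0.581, -0.258,  0.   ]), 0.64)]
```

The probe lies flat at its original place on the mat, the rest is still out, and the screwdriver and brush read as unmoved.

```bash
python3 -c "
from workcell import *
print(finish_job())"
```

```text
the job is handed in; nothing more can be done
None
```

The job is handed in and no verdict came back. By my own checks, the rest is snapped out at about 1.9 rad, the zero button was pressed home with the wooden probe and sprang back, and the probe lies flat on the mat where it started.

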